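# Half-aperture exposure of a resin mould

### The arm

A 6-joint arm with a two-finger parallel gripper is mounted at the origin on the work surface. World frame = base frame: x ahead of the robot, y to its left, z up, the work surface at z = 0. Lengths are in mm, angles in rad, forces in N, time in s.
With the tool pointing down it reaches from about 350 to 975 mm from the base axis. Payload 7.1 kg.
Tool frame: the origin (TCP) lies at the very end of the fingers, on their centre line; the grasp point (between the pads) lies 19 mm behind it (ctrl.pinch_z is the z of the grasp point in the tool frame, in mm); z points along the fingers, y is the direction in which the jaws open and shut (so a half turn about z gives the same grasp; the last joint's range is limited). The gripper opens to 88 mm and grips with 3 to 60 N. Pads are 20 mm wide; open, the fingers measure 115 mm over their backs; the gripper's body (75 mm by 178 mm) begins 61 mm behind the grasp point.
Start: joints at [1.329, 0.423, 1.63, -0, 1.089, -0.019], TCP at [138.07, 609.542, 222.675] pointing down, gripper open.
Joint ranges: [-3, 3], [-0.9, 2.11], [0.09, 2.58], [-1.31, 4.45], [0.11, 2.69], [-2.54, 2.54]. Speed limits (rad/s): [2.39, 2.39, 3.01, 3.14, 3.14, 3.14].

### API

Orientations are given as a rotation vector (axis times angle).
In Python, from workcell import get_obs, optics, ctrl gives the robot as it stands.
- The arm moves only by the shell command python3 -m jog 'ROWS'. ROWS is a JSON object of lists of equal length, an entry for each row: "delta_rot": the turn, a rotation vector about the tool's x, y, z in rad, a list of three; "translation": the shift along the tool's x, y, z in mm, a list of three; "hand": the opening, from -1 (shut) to 1 (fully open). In form: {"delta_rot": [[rx, ry, rz], ...], "translation": [[x, y, z], ...], "hand": [hand, ...]}. A call has 1 to 5 rows; each row is the pose to reach, as a shift and turn from the pose commanded when the call began, along the tool's axes at that moment; what a row does not reach only later rows make up. A row lasts 1/10 s, in which the tool goes at most 50 mm and 8.59 degrees, less where a joint would pass 70% of its speed; a pose out of reach is approached as far as the arm can. A call with a gripper value outside its range is refused whole. The fingers move at their own pace and stop on an object; the grip force is fixed at half the most. Time passes only in rows, so rows that repeat a pose let the fingers close. It gives the time, the measured TCP pose, the force and the opening at its end, in the units of the state.
- get_obs(): the state, without advancing time (a new reading comes with each control period).
- optics.get_image(name): name is "scene" or "top" or "wrist"; returns the picture (400x640x3 uint8, red, green, blue); there is no depth.
- optics.calibration(name): a dict with "intrinsics" (3x3 intrinsics, pixels), "cam_to_world" (4x4, takes a point from camera to world coordinates). Camera axes: x right, y up, looking along -z (the intrinsics and any distortion apply to the point x, -y, -z); pixel columns grow to the right and rows downward; lengths in mm; the calibration is good to about 2 mm. A picture is of the moment at which its call begins: read the wrist's pose just before it. calibration takes no time and is no camera call; for the wrist camera it gives the pose at the moment of the call.
- ctrl.close_job(): hands the job in, once; it reports no verdict.
The state is a dict: "t": time; "qpos": joint angles; "qvel": joint speeds; "joint_torque": joint torques, N m; "ee_pos": TCP position; "orientation": TCP orientation; "ft_force": force on the tool from outside, world axes, zero at the start; "moment": the same for the moment, N m; "width": finger opening in mm.
Only numpy, scipy, OpenCV 4.12 (cv2) and the standard library are available. Lean on these libraries where they do the work, as an engineer would, in place of code of your own. Each camera call takes 0.05 s, during which the arm holds its last target. There are 200 camera calls.

### The job

Give the mould inside the light-curing chamber a half-aperture exposure: press the black plunger head on top of the timer all the way down to its stop and let it spring back up, and only then slide the chamber's spring-loaded shutter by its upright tab to half travel and hold it there. The program finishes while the robot is still holding the shutter half open, because the spring shuts it if it is let go. Never let the shutter open beyond three quarters of its travel, and leave the moulds and the jar on the bench undisturbed.

Things in the scene. Friction and masses are not known exactly. Their poses are not given: they have to be found in the camera images.
- chamber: light-curing chamber, fixed, left or right of the robot's midline: white box 150 (its x) x 220 (its y) x 100 high with aluminium top. Origin: centre of its underside on the bench; z up. The closed shutter covers a window in its top, 66 x 74, centred at x 0, y -45. Two rails 12 wide, 8 above the top, run along its y at x = +-51.
- half_mark (a point): on the chamber's top (100 above the bench) at its x = -66, y = -5 mm: the longer, thicker dark mark outside the rail, the middle of three; the same marks lie at x = +66. With the tab's middle (and the shutter's pointer line) level with it the shutter is at half travel; the thin marks at y = -45 and +35 are closed and fully open.
- shutter (a joint): travel of the flat dark-grey steel shutter (88 x 90 x 5 plate on the chamber's top, a dark pointer line over each rail): 0 closed, 0.080 m fully open, half travel 0.040 m. It slides along the chamber's +y. A spring pulls it shut: about 2.3 N at closed, rising 0.15 N per mm to about 8 N at half and 14 N fully open; let go, it snaps shut.
- tab_top (a point): middle of the top face of the black upright tab fixed on the middle of the shutter, to be pinched or pushed: the tab is 30 along the chamber's x, 14 along its y and 45 high above the plate, with a 3 high foot flange 40 x 24. This point is 150.5 above the bench, at chamber x = 0, and y = -45 mm when closed, -5 mm at half travel; axes parallel to the chamber's.
- timer: exposure timer, fixed to the bench: grey plastic block 90 x 90 x 58 high with a round white dial on its front and a plunger on top, on the other side of the midline from the chamber. Origin: centre of its underside; z up; it has some yaw.
- plunger (a joint): travel of the timer's plunger: 0 up, 0.018 m fully down on its stop. It moves straight down; a spring pushes it back up, about 2.7 N at the top rising to about 8 N at the stop.
- plunger_top (a point): middle of the top face of the plunger's round black mushroom head (34 dia x 12 high, centred over the timer): 104 above the bench when up, 86 when fully down
- mould_a: loose thick round teal mould, 64 dia x 36 high (mm), a bystander standing on the bench; origin: centre of its underside
- mould_b: loose round white plaster mould, 68 dia x 30 high (mm), a bystander standing on the bench; origin: centre of its underside
- mould_e: loose thick round white plaster mould near the timer, 60 dia x 34 high (mm), a bystander standing on the bench; origin: centre of its underside
- mould_f: loose rectangular yellow-green mould near the chamber, 55 x 70 x 28 high (mm), a bystander standing on the bench; origin: centre of its underside
- jar: loose closed jar behind the timer, 60 dia x 75 high (mm), a bystander standing on the bench; origin: centre of its underside
Not all that is in view belongs to the job. Of the things that look like the timer, the middle-sized one is meant.

How it is judged (in metres and radians):
On the way, in this order (a step that is already met when the one before it is completed fails the run):
1. with the shutter still closed, the plunger is pressed down to its stop (within 2.5 mm) (value of joint plunger above 0.0155 m and value of joint shutter below 0.01 m), for 0.1 s.
2. the plunger is back up, the shutter still closed (value of joint plunger below 0.004 m and value of joint shutter below 0.01 m), for 0.1 s.
3. the robot holds the shutter at half travel by its tab (value of joint shutter between 0.034 and 0.046 m and contact force between any of the fingers, the arm and shutter above 2 N and value of joint plunger below 0.004 m), for 0.5 s.
At the end, for the whole second after the job is handed in: The robot holds the shutter still at half travel, 40 mm open within 6 mm, pressing on its tab with more than 2 N; the timer's plunger is up (within 4 mm) (all of step 3 and velocity of joint shutter between -0.01 and 0.01 m/s); the arm keeps its last pose, push and grip.
It fails at once if the shutter opens beyond three quarters of its travel (60 mm) (value of joint shutter above 0.06 m).
It fails at once if a mould or the jar is shifted by more than 15 mm or tipped (distance of any of mould_a, mould_b, mould_e, mould_f, jar from where it was at the start of the episode above 0.015 m or angle between any of mould_a, mould_b, mould_e, mould_f, jar's own z axis and vertical above 0.3 rad).
It also fails if it takes over 38 s, if anything falls off the work surface, if the arm or the gripper's body presses on something with over 40 N, if the wrist force passes 120 N, or if a joint passes its speed limit or range.

## Working session

There is one attempt and no reset: what is moved stays moved. The work goes in short steps, Python scripts to look and compute and a shell command to move; the robot and the scene stay as the last step left them, time stands still between calls to the robot, and variables do not carry over. Pictures are saved under pics/ and viewed, about 8 in all and at most 12, crops included, and the job is handed in when it is done.

```bash
mkdir -p pics
python3 - <<'E'
from workcell import get_obs, optics, ctrl
import cv2,numpy as np
for n in("scene","top"):
    cv2.imwrite(f"pics/{n}0.png",optics.get_image(n)[:,:,::-1])
    c=optics.calibration(n);print(n,{k:np.round(v,3).tolist() if not isinstance(v,str) else v for k,v in c.items()})
o=get_obs();print(o['t'],o['ee_pos'],o['orientation'],o['width'],ctrl.pinch_z)
E
```

```text
scene {'intrinsics': [[451.205, 0.0, 323.976], [0.0, 451.205, 206.234], [0.0, 0.0, 1.0]], 'cam_to_world': [[-0.38, -0.785, 0.49, 1064.624], [0.925, -0.325, 0.197, 238.077], [0.004, 0.528, 0.849, 975.349], [0.0, 0.0, 0.0, 1.0]]}
top {'intrinsics': [[365.691, 0.0, 312.259], [0.0, 365.691, 203.041], [0.0, 0.0, 1.0]], 'cam_to_world': [[0.011, 0.985, -0.173, 421.363], [-1.0, 0.01, -0.006, 21.669], [-0.004, 0.173, 0.985, 1059.631], [0.0, 0.0, 0.0, 1.0]]}
0.1 [137.95748591 609.08735645 221.97817418] [-3.49188293e-01 -3.12195203e+00  2.09013036e-03] 87.77544680829013 -18.700000000000003
```

View pics/top0.png

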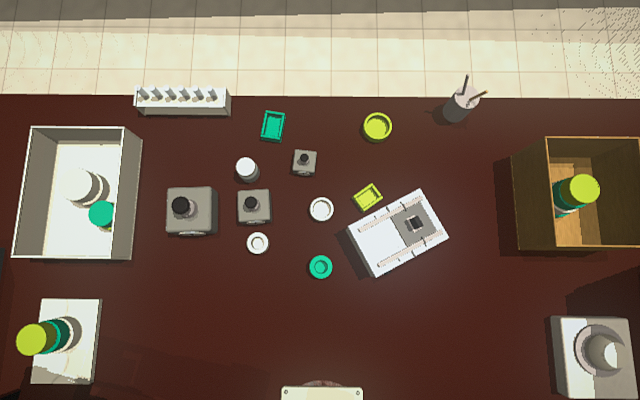

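View pics/scene0.png

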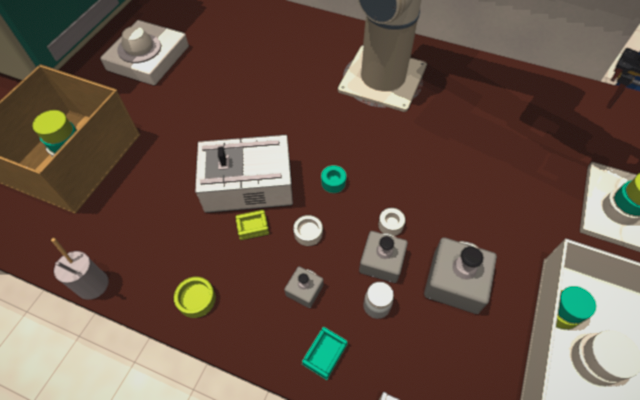

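Timer look-alikes in the top view are large (190,211), middle (254,206) and small (305,163). The middle-sized one at (254,206) is meant: the jar is behind it at (247,170) and mould_e is beside it at (257,243). The chamber is at (398,232), with its tab at (416,224). I'll confirm with one enlarged crop.

```bash
cat > h.py <<'E'
import numpy as np
from workcell import get_obs, optics, ctrl
def ray(n,u,v,z,c=None):
    c=c or optics.calibration(n);K=np.array(c['intrinsics']);T=np.array(c['cam_to_world'])
    d=np.linalg.inv(K)@[u,v,1];d=T[:3,:3]@[d[0],-d[1],-d[2]];o=T[:3,3]
    return o+d*(z-o[2])/d[2]
def proj(n,p,c=None):
    c=c or optics.calibration(n);K=np.array(c['intrinsics']);T=np.array(c['cam_to_world'])
    q=T[:3,:3].T@(np.array(p)-T[:3,3]);q=K@[q[0],-q[1],-q[2]];return q[:2]/q[2]
E
python3 - <<'E'
import cv2
im=cv2.imread('pics/top0.png')
a=cv2.resize(im[140:260,200:300],None,fx=4,fy=4,interpolation=cv2.INTER_CUBIC)
b=cv2.resize(im[180:280,340:455],None,fx=3.4,fy=4.8,interpolation=cv2.INTER_CUBIC)
cv2.imwrite('pics/crop1.png',cv2.hconcat([a,b]))
from h import *
print(ray('top',251,202,104),ray('top',257,243,34),ray('top',247,163,75))
print(proj('top',ray('top',251,202,104)),proj('scene',ray('top',251,202,104)))
E
```

```text
[590.71692837 190.20875642 104.        ] [486.89006952 181.08719848  34.        ] [706.23324282 210.93367442  75.        ]
[251. 202.] [384.63271746 239.59094323]
```

View pics/crop1.png

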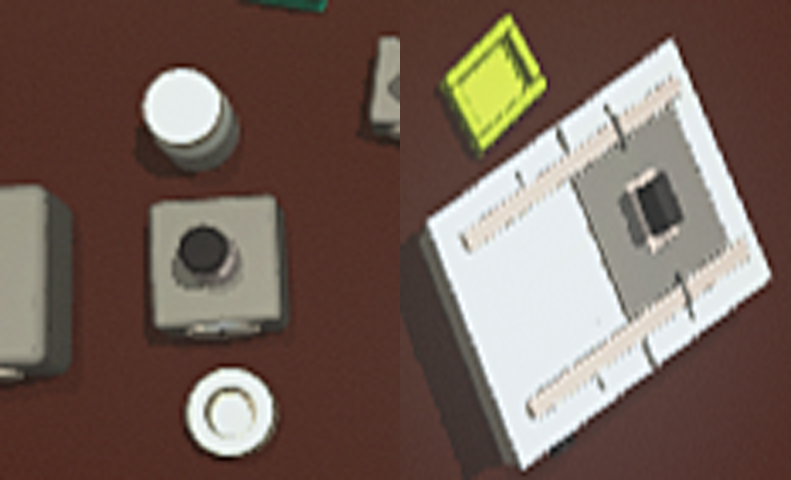

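The crop confirms the middle timer, plunger head at (250.8,202.5). The chamber's opening direction (+y) points to lower-left, and the tab is at (416.6,222.5).

Run:
```python
from h import *
f=lambda x,y,z:ray('top',340+(x-400)/3.4-.4,180+y/4.8-.4,z)
C=[f(x,y,100) for x,y in((672,38),(770,275),(522,470),(428,220))]  # -y ends, +y ends
print('centre',np.mean(C,0));
print([np.linalg.norm(C[i]-C[(i+1)%4]) for i in range(4)])
d=(C[2]+C[3]-C[0]-C[1]);d/=np.linalg.norm(d);print('ydir',d,np.arctan2(d[1],d[0]))
m=np.mean(C,0);print('tab pred',m-45*d,'tab',f(660,203,150.5),proj('scene',f(660,203,150.5)))
p=ray('top',250.4,202.4,104);print('plunger',p,proj('scene',p))
print('mouldf',f(495,85,28),'moulda',ray('top',320,266,36),'b',ray('top',321,209,30))
o=get_obs();from scipy.spatial.transform import Rotation as R
Rm=R.from_rotvec(o['orientation']).as_matrix();print(Rm.round(3))
```

```text
centre [ 517.15266956 -198.49886068  100.        ]
[np.float64(149.04226846497787), np.float64(220.19448411488784), np.float64(151.0830260897088), np.float64(219.264459874171)]
ydir [-0.47926629  0.87766954  0.        ] 2.0706148675343554
tab pred [ 538.7196524  -237.99399014  100.        ] tab [ 536.29330161 -232.75520674  150.5       ] [221.70962146 149.63045634]
plunger [589.62139045 191.76008242 104.        ] [385.46919096 239.41938386]
mouldf [ 621.34397766 -130.59891842   28.        ] moulda [425.4699377   4.5386212  36.       ] b [585.64435709   2.78253399  30.        ]
[[-0.975  0.221 -0.   ]
 [ 0.221  0.975 -0.001]
 [ 0.    -0.001 -1.   ]]
```

```bash
python3 -m jog '{"delta_rot":[[0,0,0.14],[0,0,0.28],[0,0,0.42],[0,0,0.56],[0,0,0.7]],"translation":[[-42,-24,5],[-84,-48,10],[-126,-72,15],[-168,-96,20],[-210,-120,25]],"hand":[-1,-1,-1,-1,-1]}'
cat > w.py <<'E'
import sys
from h import *
from scipy.spatial.transform import Rotation as R
o=get_obs();M=R.from_rotvec(o['orientation']).as_matrix();p=np.array(o['ee_pos'])
t=np.array([float(a) for a in sys.argv[1:4]]);y=np.deg2rad(float(sys.argv[4])) if len(sys.argv)>4 else None
print('t',o['t'],'pos',p.round(1),'F',np.round(o['ft_force'],1),'w',round(o['width'],1))
print('q',np.round(o['qpos'],2),'yaw_y',np.rad2deg(np.arctan2(M[1,1],M[0,1])).round(1))
print('tool shift',(M.T@(t-p)).round(1))
if y is not None:
    G=np.array([[np.sin(y),np.cos(y),0],[-np.cos(y),np.sin(y),0],[0,0,-1]]);print('turn',R.from_matrix(M.T@G).as_rotvec().round(3))
E
python3 w.py 590 192 150 15
```

```text
t: 0.6
ee_pos: [317.3, 444.5, 197.3]
orientation: [1.406, 2.809, -0.001]
ft_force: [0.6, 0.0, 1.3]
width: 51.3
t 0.6 pos [317.3 444.5 197.3] F [0.6 0.  1.3] w 51.3
q [ 0.93  0.34  1.83 -0.    0.98  0.29] yaw_y 36.8
tool shift [-365.6   67.    47.3]Traceback (most recent call last):
  File "w.py", line 10, in <module>
    G=np.array([[np.sin(y),np.cos(y),0],[-np.cos(y),np.sin(y),0],[0,0,-1]]);print('turn',R.from_matrix(M.T@G).as_rotvec().round(3))
                                                                                         ~~~~~~~~~~~~~^^^^^^^
  File "scipy/spatial/transform/_rotation.pyx", line 1143, in scipy.spatial.transform._rotation.Rotation.from_matrix
ValueError: Non-positive determinant (left-handed or null coordinate frame) in rotation matrix 0: [[-9.28335704e-01 -3.71742916e-01  1.61145697e-04]
 [-3.71742856e-01  9.28335689e-01  3.11941729e-04]
 [ 2.65559429e-04 -2.29681883e-04  9.99999938e-01]].
```

```bash
sed -i 's/\[np.sin(y),np.cos(y),0\],\[-np.cos(y)/[-np.sin(y),np.cos(y),0],[np.cos(y)/' w.py
python3 -m jog '{"delta_rot":[[0,0,0.08],[0,0,0.16],[0,0,0.24],[0,0,0.32],[0,0,0.38]],"translation":[[-46,8,5],[-92,17,10],[-138,25,15],[-184,34,20],[-230,42,25]],"hand":[-1,-1,-1,-1,-1]}'
python3 w.py 590 192 150 15
```

```text
t: 1.1
ee_pos: [489.8, 286.5, 172.3]
orientation: [-1.908, -2.495, 0.0]
ft_force: [0.6, 0.4, 0.1]
width: 11.5
t 1.1 pos [489.8 286.5 172.3] F [0.6 0.4 0.1] w 11.5
q [0.51 0.4  1.8  0.   0.94 0.24] yaw_y 15.2
tool shift [-117.5   72.    22.3]
turn [-0.     0.     0.003]
```

```bash
python3 -m jog '{"delta_rot":[[0,0,0],[0,0,0],[0,0,0],[0,0,0]],"translation":[[-40,24,6],[-80,48,12],[-117,72,20],[-117,72,20]],"hand":[-1,-1,-1,-1]}'
python3 w.py 590 192 104 15
python3 - <<'E'
from h import *
import cv2
c=optics.calibration('wrist');w=optics.get_image('wrist');s=optics.get_image('scene')
print(proj('wrist',[590,192,104],c),proj('wrist',get_obs()['ee_pos'],c),proj('scene',get_obs()['ee_pos']))
s=cv2.resize(s[180:305,330:450],(384,400),interpolation=cv2.INTER_CUBIC)
cv2.imwrite('pics/p1.png',cv2.hconcat([cv2.resize(w,None,fx=.64,fy=1)[:, :],s])[:,:,::-1])
E
```

```text
t: 1.5
ee_pos: [592.0, 190.7, 151.4]
orientation: [1.91, 2.494, -0.001]
ft_force: [0.1, 0.1, -1.0]
width: 0.3
t 1.5 pos [592.  190.7 151.4] F [ 0.1  0.1 -1. ] w 0.3
q [ 0.29  0.5   1.69 -0.    0.95  0.03] yaw_y 15.1
tool shift [ 1.8 -1.6 47.4]
turn [0.    0.001 0.002]
[314.20516555 216.63504058] [311.71410935 245.53123891] [389.10812371 228.72572245]
```

View pics/p1.png

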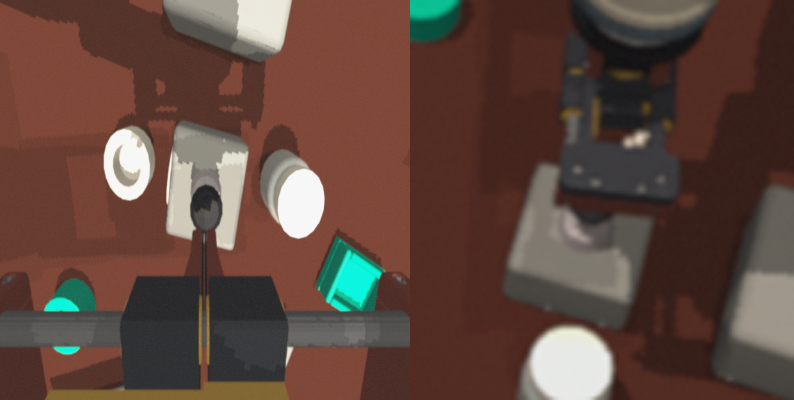

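The wrist view shows the head centred near (321,207), partly hidden by the shut fingers. The projected target was (314,217).

Run:
```python
from h import *
for uv in((321,207),(314,217)):print(ray('wrist',*uv,104))
```

```text
[589.36894704 202.19648898 104.        ]
[586.79389698 194.38670706 104.        ]
```

The upper dark part of that blob is the head's side. The top face centre is nearer v=215, which agrees with the top-camera fix to a few mm, well inside the 17 mm head radius. Pressing now.

```bash
python3 w.py 590 193 86; python3 -m jog '{"delta_rot":[[0,0,0],[0,0,0],[0,0,0],[0,0,0],[0,0,0]],"translation":[[0,0,30],[0,0,46],[0,0,56],[0,0,64],[0,0,66]],"hand":[-1,-1,-1,-1,-1]}'; python3 w.py 590 193 86
```

```text
t 1.6 pos [588.9 193.5 151.9] F [-0.4  0.  -1.2] w 0.6
q [0.3  0.5  1.69 0.   0.95 0.03] yaw_y 15.2
tool shift [-0.7  1.1 65.9]
t: 2.1
ee_pos: [587.4, 195.1, 86.3]
orientation: [-1.902, -2.497, 0.003]
ft_force: [-6.4, 0.9, 11.3]
width: 0.3
t 2.1 pos [587.4 195.1  86.3] F [-6.4  0.9 11.3] w 0.3
q [0.3  0.59 1.72 0.   0.83 0.03] yaw_y 15.4
tool shift [-2.7  2.   0.3]
```

```bash
python3 -m jog '{"delta_rot":[[0,0,0],[0,0,0],[0,0,0],[0,0,0],[0,0,0]],"translation":[[0,0,1],[0,0,2],[0,0,2],[0,0,2],[0,0,2]],"hand":[-1,-1,-1,-1,-1]}'; python3 w.py 590 193 86
```

```text
t: 2.6
ee_pos: [587.4, 195.1, 86.2]
orientation: [-1.903, -2.497, 0.002]
ft_force: [-9.5, -0.8, 15.1]
width: 0.7
t 2.6 pos [587.4 195.1  86.2] F [-9.5 -0.8 15.1] w 0.7
q [0.3  0.59 1.72 0.   0.83 0.03] yaw_y 15.4
tool shift [-2.7  1.9  0.2]
```

The tip is at the stop (z 86, with force rising and no further travel). Lifting straight up.

```bash
python3 -m jog '{"delta_rot":[[0,0,0],[0,0,0],[0,0,0],[0,0,0],[0,0,0]],"translation":[[0,0,-12],[0,0,-25],[0,0,-60],[0,0,-100],[0,0,-130]],"hand":[-1,-1,-1,-1,-1]}'; python3 w.py 538 -236 205 -61.4
python3 - <<'E'
from h import *
import cv2
s=optics.get_image('scene');cv2.imwrite('pics/p2.png',cv2.resize(s[180:305,330:450],(480,500),interpolation=cv2.INTER_CUBIC)[:,:,::-1])
E
```

```text
t: 3.1
ee_pos: [589.7, 194.9, 217.6]
orientation: [1.903, 2.497, 0.003]
ft_force: [0.8, 0.3, -0.3]
width: 0.6
t 3.1 pos [589.7 194.9 217.6] F [ 0.8  0.3 -0.3] w 0.6
q [ 0.3   0.42  1.64 -0.    1.07  0.03] yaw_y 15.4
tool shift [-401.7 -164.2   12.1]
turn [ 0.002 -0.002  1.34 ]
```

View pics/p2.png

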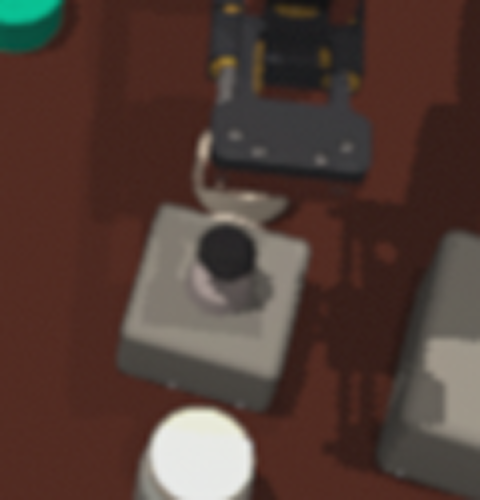

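The plunger is back up at scene (386,242), same place as before. Moving to the tab.

```bash
python3 -m jog '{"delta_rot":[[0,0,0.134],[0,0,0.268],[0,0,0.4],[0,0,0.536],[0,0,0.67]],"translation":[[-40,-16,0],[-80,-33,0],[-120,-49,0],[-161,-66,0],[-201,-82,0]],"hand":[1,1,1,1,1]}'; python3 w.py 538 -236 205 -61.4
```

```text
t: 3.65
ee_pos: [563.0, -22.6, 215.1]
orientation: [2.624, 1.726, 0.001]
ft_force: [0.5, 0.3, 0.0]
width: 36.9
t 3.65 pos [563.  -22.6 215.1] F [0.5 0.3 0. ] w 36.9
q [-0.06  0.34  1.77 -0.    1.02  0.35] yaw_y -23.3
tool shift [-205.9   61.5   10.2]
turn [ 0.001 -0.001  0.665]
```

```bash
python3 -m jog '{"delta_rot":[[0,0,0.134],[0,0,0.268],[0,0,0.4],[0,0,0.536],[0,0,0.665]],"translation":[[-41,12,2],[-82,24,4],[-123,36,6],[-165,49,8],[-206,61,10]],"hand":[1,1,1,1,1]}';  python3 -m jog '{"delta_rot":[[0,0,0],[0,0,0]],"translation":[[0,0,0],[0,0,0]],"hand":[1,1]}';python3 w.py 538 -236 125 -61.4
python3 - <<'E'
from h import *
import cv2
c=optics.calibration('wrist');w=optics.get_image('wrist');s=optics.get_image('scene')
d=np.array([-.479,.878,0]);T=np.array([538,-236,150.5])
print(proj('wrist',T,c),proj('wrist',T+[0,0,-45]+20*d,c),c['cam_to_world'][:3,3])
np.savez('c.npz',K=c['intrinsics'],T=c['cam_to_world'])
cv2.imwrite('pics/p3.png',w[:,:,::-1])
E
```

```text
t: 4.15
ee_pos: [538.7, -236.4, 205.1]
orientation: [3.044, 0.775, 0.001]
ft_force: [0.5, 0.3, -0.5]
width: 77.2
t: 4.35
ee_pos: [538.6, -235.2, 204.7]
orientation: [-3.043, -0.782, -0.0]
ft_force: [-0.4, 0.5, -1.0]
width: 87.1
t 4.35 pos [ 538.6 -235.2  204.7] F [-0.4  0.5 -1. ] w 87.1
q [-0.43  0.39  1.73  0.    1.02  0.64] yaw_y -61.2
tool shift [-1.   0.4 79.7]
turn [ 0.    -0.     0.004]
[320.46461857 217.28377319] [295.08200639 197.68612639] [ 606.88511845 -196.65603368  366.85757478]
```

View pics/p3.png

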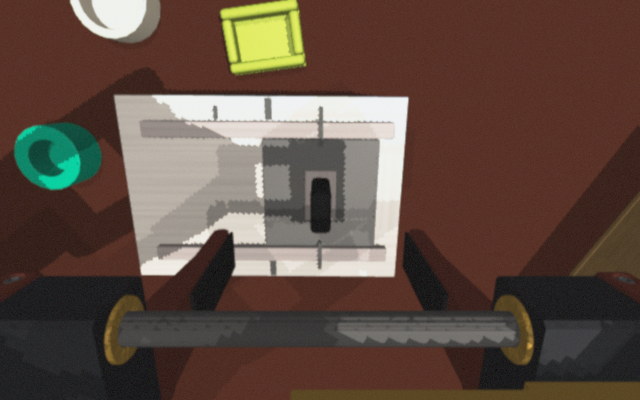

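The wrist picture shows the tab's top face at about (320,215), as predicted at (320,217), centred between the fingers. The half marks at (267,108) and (273,268) lie to the left, i.e. tool −y. Descending.

```bash
python3 -m jog '{"delta_rot":[[0,0,0],[0,0,0],[0,0,0],[0,0,0],[0,0,0]],"translation":[[-1,0,25],[-1,0,50],[-1,0,72],[-1,0,86],[-1,0,86]],"hand":[1,1,1,1,1]}'; python3 w.py 538 -236 118
python3 -m jog '{"delta_rot":[[0,0,0],[0,0,0],[0,0,0],[0,0,0],[0,0,0]],"translation":[[0,0,0],[0,0,0],[0,0,0],[0,0,0],[0,0,0]],"hand":[-1,-1,-1,-1,-1]}'; python3 w.py 538 -236 118
python3 -m jog '{"delta_rot":[[0,0,0],[0,0,0],[0,0,0],[0,0,0],[0,0,0]],"translation":[[0,0,0],[0,0,0],[0,0,0],[0,0,0],[0,0,0]],"hand":[-1,-1,-1,-1,-1]}'; python3 w.py 538 -236 118
```

```text
t: 4.95
ee_pos: [537.1, -233.4, 117.0]
orientation: [-3.039, -0.786, 0.004]
ft_force: [-0.3, -0.3, -0.1]
width: 87.8
t 4.95 pos [ 537.1 -233.4  117. ] F [-0.3 -0.3 -0.1] w 87.8
q [-0.43  0.51  1.78  0.    0.85  0.63] yaw_y -61.0
tool shift [-0.4  2.7 -1. ]
t: 5.45
ee_pos: [538.1, -235.3, 119.2]
orientation: [3.042, 0.783, 0.001]
ft_force: [0.9, -1.0, 0.0]
width: 51.5
t 5.45 pos [ 538.1 -235.3  119.2] F [ 0.9 -1.   0. ] w 51.5
q [-0.43  0.5   1.78  0.    0.85  0.63] yaw_y -61.1
tool shift [-0.4  0.5  1.2]
t: 5.95
ee_pos: [538.1, -235.4, 118.6]
orientation: [3.042, 0.783, 0.0]
ft_force: [0.1, -2.1, -1.3]
width: 14.1
t 5.95 pos [ 538.1 -235.4  118.6] F [ 0.1 -2.1 -1.3] w 14.1
q [-0.43  0.5   1.78 -0.    0.85  0.63] yaw_y -61.1
tool shift [-0.3  0.5  0.6]
```

Gripped (opening 14.1 mm, the tab's thickness). Sliding 40 mm along tool −y.

```bash
python3 -m jog '{"delta_rot":[[0,0,0],[0,0,0],[0,0,0],[0,0,0],[0,0,0]],"translation":[[0,0,0],[0,-5,0],[0,-10,0],[0,-15,0],[0,-20,0]],"hand":[-1,-1,-1,-1,-1]}'
python3 -m jog '{"delta_rot":[[0,0,0],[0,0,0],[0,0,0],[0,0,0],[0,0,0]],"translation":[[0,-5,0],[0,-10,0],[0,-15,0],[0,-20,0],[0,-20,0]],"hand":[-1,-1,-1,-1,-1]}'
python3 -m jog '{"delta_rot":[[0,0,0],[0,0,0],[0,0,0],[0,0,0],[0,0,0]],"translation":[[0,0,0],[0,0,0],[0,0,0],[0,0,0],[0,0,0]],"hand":[-1,-1,-1,-1,-1]}'
python3 w.py 518.9 -200.3 118
python3 - <<'E'
from h import *
import cv2
w=optics.get_image('wrist')
cv2.imwrite('pics/p4.png',cv2.resize(w[60:300,100:430],None,fx=2.4,fy=2.4,interpolation=cv2.INTER_CUBIC)[:,:,::-1])
t=optics.get_image('top');cv2.imwrite('pics/top4.png',t[:,:,::-1])
E
```

```text
t: 6.45
ee_pos: [528.4, -217.5, 118.7]
orientation: [3.042, 0.783, 0.001]
ft_force: [4.0, -4.9, -4.7]
width: 14.3
t: 6.95
ee_pos: [519.0, -200.1, 118.7]
orientation: [3.041, 0.783, 0.002]
ft_force: [3.9, -8.1, -6.9]
width: 13.9
t: 7.45
ee_pos: [519.2, -200.5, 118.7]
orientation: [3.041, 0.783, 0.002]
ft_force: [4.2, -6.8, -6.9]
width: 13.9
t 7.45 pos [ 519.2 -200.5  118.7] F [ 4.2 -6.8 -6.9] w 13.9
q [-0.39  0.47  1.85 -0.    0.82  0.68] yaw_y -61.1
tool shift [-0.2 -0.4  0.7]
```

View pics/p4.png

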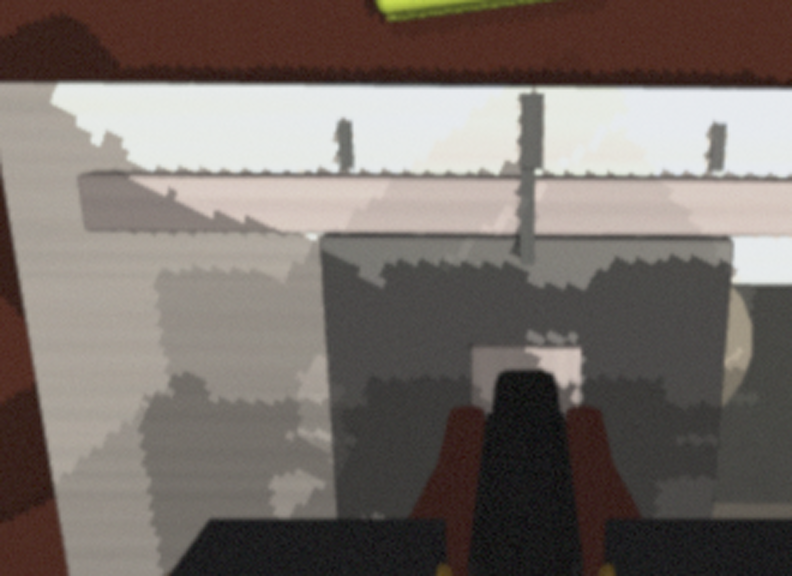

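The pointer line at crop x≈528 lines up with the thick half mark at 531. The thin marks are at 344 and 717, about 4.7 px/mm, so it's within 1 mm of half travel. I'll hold once more, check for drift and hand in.

```bash
python3 -m jog '{"delta_rot":[[0,0,0],[0,0,0],[0,0,0],[0,0,0]],"translation":[[0,0,0],[0,0,0],[0,0,0],[0,0,0]],"hand":[-1,-1,-1,-1]}'
python3 - <<'E'
from workcell import ctrl
import cv2,numpy as np
a=cv2.imread('pics/top0.png').astype(int);b=cv2.imread('pics/top4.png').astype(int)
for n,(u,v) in dict(a=(320,266),b=(321,209),e=(257,243),f=(368,196),jar=(247,168),plunger=(250,202)).items():
    print(n,np.abs(a-b)[v-14:v+15,u-14:u+15].mean().round(1))
print(ctrl.close_job())
E
```

```text
t: 7.95
ee_pos: [519.2, -200.5, 118.7]
orientation: [3.041, 0.783, 0.002]
ft_force: [3.8, -7.6, -6.8]
width: 13.6
a 21.4
b 1.5
e 1.0
f 3.3
jar 1.0
plunger 1.0
the job is handed in; nothing more can be done
None
```

The top picture changed most at mould_a (21.4), so I'll check the saved image to see why.

```bash
python3 -c "
import cv2
f=lambda n:cv2.resize(cv2.imread(n)[180:300,270:400],None,fx=3,fy=3)
cv2.imwrite('pics/cmp.png',cv2.hconcat([f('pics/top0.png'),f('pics/top4.png')]))"
```

```text
(no output)
```

View pics/cmp.png

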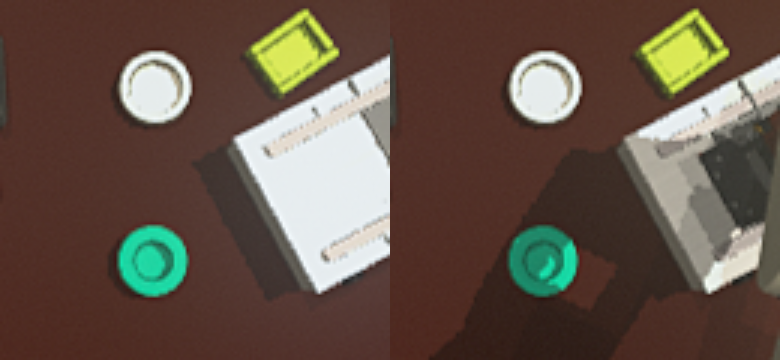

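I pressed the middle-sized timer's plunger to its stop and let it spring back. Then I pinched the shutter tab, slid it 40 mm and handed in at about 8 s with the robot still holding it. The interface gave no verdict.

- **Plunger:** the fingertips stopped at z = 86.2 mm, with the force rising to 15 N and no further movement. The scene picture afterwards showed the head back up.
- **Shutter:** the pointer line was within about 1 mm of the thick half mark. The grip opening was about 14 mm, the tab's thickness. The wrist force was about 8 N in the bench plane, roughly what the spring should pull at half travel, and the tool did not drift over the last 0.5 s.
- **Moulds and jar:** comparing top pictures from before and after showed nothing moved. The comparison flagged a large change at mould_a, which turned out to be only the arm's shadow; the mould is in the same place. I made that last check from a saved picture, after handing in.
- **A disagreement:** the first wrist-camera reading of the plunger was about 8 mm off the top camera in y. I put this down to seeing the side of the head and pressed close to the top-camera position.

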